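# Put the craft supplies back in their holders

## Task

The craft session is over and the prep table is needed for cooking, so put the five loose supplies away by kind. Lay the wet paste brush across the two notched saddles of the white brush rest with its bristles over the drip pan, the empty card core in the wooden V cradle, the marker lengthwise in the pen tray, and both small plastic pegs flat on the floor of the steel peg tray, side by side and not on top of each other.

Things in the scene. Friction and masses are not known exactly. Their poses are not given: they have to be found in the camera images.
- paste_brush: Flat paste brush, 170 mm long, lying flat, loose. Origin: middle of its underside; +x runs along it to the bristles. Red handle from x = -84 to +7 mm, 16 mm wide and 11 mm thick; head (ferrule and bristles) from +7 to +85 mm, 24 mm wide, 11 mm thick. Take it across the handle about 15 mm to the -x side of the origin; 30 g.
- core_mid (a point): Middle of the bare brown card core, a tube lying on its side, 170 mm long, 43 mm across, loose, about 30 g. This point is on the tube's axis, half way along, 21 mm above the table at the start; its x axis runs along the tube. Both ends are alike.
- marker_mid (a point): Middle of the marker pen (white barrel, green cap), lying on its side, 135 mm long, 17 mm thick, loose, about 15 g. This point is on its axis half way along, 8 mm above the table at the start; its y axis runs along the pen. It may point either way in the tray.
- peg_a: Pink plastic peg (bag clip), 72 mm long along its y axis, 15 mm wide (x), 12 mm high, lying flat, loose, about 12 g. Origin: middle of its underside.
- peg_b: Green plastic peg (bag clip), same shape and size as the pink one: 72 mm long along y, 15 mm wide, 12 mm high, loose. Origin: middle of its underside.
- brush_rest: White brush rest, fixed, 60 mm wide, x from -72 to +112 mm. Origin on the table midway between its saddles (x = -40 and +40 mm, 10 mm thick, notch floors 24 mm high, 36 mm wide between round prongs 40 mm high). +x points to the drip pan (x +29 to +112 mm, rim 12 mm high); elsewhere 5 mm high. The brush lies with its middle at x = +20 mm, y = 0, bristles to +x, underside 24 mm up.
- core_cradle: Light wooden cradle, fixed: board 160 mm long (x), 60 mm wide (y), 8 mm thick, with two V blocks, 14 mm thick, 42 mm high, at x = -55 and +55 mm; between them only the board. Origin on the table under its middle. The core lies in both Vs along x, middle over middle, its axis then about 45 mm above the table.
- pen_tray: Shallow brown wooden pen tray, fixed, 170 mm long (x), 54 mm wide (y), inside 162 x 46 mm, floor 4 mm thick, walls 16 mm high. Both long walls are missing (cut down to the floor) for the middle 60 mm, as room for fingers. Origin on the table under its middle.
- peg_tray: Low open steel tray, fixed, 92 mm (x) by 124 mm (y), inside 86 x 118 mm, floor 3 mm thick, rim 13 mm high. Origin on the table under its middle. Two pegs fit side by side, each along x, at y = -25 and +25 mm.

How it is judged:
By the outcome, as a careful person would: the job done as asked, in the order asked, and still so for the second after the job is handed in, with the robot touching nothing.
It also fails if it takes over 115 s, if anything falls off the work surface, if the arm or the gripper's body presses on something with over 40 N, if the wrist force passes 120 N, or if a joint passes its speed limit or range.

## Robot

A 7-joint arm with a two-finger parallel gripper is mounted at the origin on the work surface; the furniture and walls round the work are solid. World frame = base frame: x ahead of the robot, y to its left, z up, the work surface at z = 0. Lengths are in m, angles in rad, forces in N, time in s.
With the tool pointing down it reaches from about 0.4 to 0.85 m from the base axis. Payload 10.4 kg.
Tool frame: the origin (TCP) lies at the very end of the fingers, on their centre line; the grasp point (between the pads) lies 19 mm behind it (r.pinch_z is the distance from the TCP to the grasp point, in m); z points along the fingers, y is the line along which they close (so a half turn about z gives the same grasp; the last joint's range is limited). The gripper opens to 87 mm and grips with 3 to 60 N. Pads are 19 mm wide; open, the fingers measure 117 mm over their backs; the gripper's body (75 mm by 190 mm) begins 51 mm behind the grasp point.
Start: joints at [-0.023, 0.332, -0.065, 1.46, 0.022, 1.35, -0.088], TCP at [0.625, 0, 0.223] pointing down, gripper open.
Joint ranges: [-2.6, 2.6], [-0.5, 2.12], [-1.47, 1.34], [0.16, 2.42], [-1.27, 4.41], [0.06, 2.06], [-2.6, 2.6]. Speed limits (rad/s): [2.22, 2.22, 2.79, 2.79, 3.14, 3.14, 3.14].

## Interface

Orientations are given as a unit quaternion [x, y, z, w].
In Python, from bench import sensors, vision, r gives the robot as it stands.
- The arm moves only by the shell command python3 -m crank 'ROWS' [OPENING] [FORCE]. ROWS is JSON, a list of rows, each a list of 2 entries, a list of its own where there are three numbers: the shift along the tool's x, y, z normalised to -1 to 1, where 1 is 3 cm, then the turn about the tool's z normalised to -1 to 1, where 1 is 8 degrees. A call has 1 to 12 rows; each row shifts and turns the commanded pose from where the row before left it, along the tool's axes as they then stand; what a row does not reach is not made up. A row lasts 1/8 s, in which the tool goes at most 62.5 mm and 10.7 degrees, less where a joint would pass 70% of its speed; a pose out of reach is approached as far as the arm can. A call with a number of a shift or a turn outside -1 to 1 is refused whole. A call with a gripper value outside its range is refused whole. OPENING is the opening, from 0 (shut) to 1 (fully open), set as the call begins (- or left out, the last holds). The fingers move at their own pace and stop on an object; FORCE is the grip in N (left out, the last holds). Time passes only in rows, so rows that do not move let the fingers close. It gives the time, the measured TCP pose, the force, the opening and the grip force at its end, in the units of the state.
- sensors.read_state(): the state, without advancing time (a new reading comes with each control period).
- vision.camera(name): name is "scene" or "side" or "wrist"; returns the picture (480x640x3 uint8, red, green, blue); there is no depth.
- vision.camera_model(name): a dict with "vertical_fov" (degrees; the focal length in pixels is half the picture's height over the tangent of half this angle, whatever the lens; pixels are square), "cx", "cy" (the principal point, pixels), "camera_from_world" (4x4, takes a point from world to camera coordinates); the wrist camera has in their place "hand_eye" (4x4, takes a point from camera to tool coordinates, whose origin is the TCP and whose axes are the flange's). Camera axes: x right, y down, z forward; pixel columns grow to the right and rows downward; lengths in m; the calibration is good to about 2 mm. A picture is of the moment at which its call begins: read the wrist's pose just before it. camera_model takes no time and is no camera call.
- r.close_job(): hands the job in; it is judged then, once.
The state is a dict: "time": time; "joint_positions": joint angles; "joint_vel": joint speeds; "joint_torque": joint torques, N m; "ee_pos": TCP position; "eef_rot": TCP orientation; "ft_force": force on the tool from outside, world axes, zero at the start; "torque": the same for the moment, N m; "width": finger opening in m; "grip_force": force on a finger pad.
Only numpy, scipy, OpenCV 4.12 (cv2) and the standard library are available. Lean on these libraries where they do the work, as an engineer would, in place of code of your own. Each camera call takes 0.05 s, during which the arm holds its last target. There are 200 camera calls.

## Working session

There is one attempt and no reset: what is moved stays moved. The work goes in short steps, Python scripts to look and compute and a shell command to move; the robot and the scene stay as the last step left them, time stands still between calls to the robot, and variables do not carry over. Pictures are saved under pics/ and viewed, at most 14 in all, crops included, and the job is handed in when it is done.

```bash
mkdir -p pics; ls; python3 - <<'E'
from bench import sensors, vision, r
import cv2
for n in ["scene","side","wrist"]:
    cv2.imwrite(f"pics/{n}0.png",vision.camera(n)[:,:,::-1]); print(n,vision.camera_model(n))
print(sensors.read_state(), r.pinch_z)
E
```

```text
pics
scene {'vertical_fov': 49.84061889283628, 'cx': 315.7425720349181, 'cy': 242.76412112575125, 'camera_from_world': array([[ 0.83630311, -0.54789405,  0.02022912, -0.4456273 ],
       [-0.40548637, -0.64292399, -0.64979193,  0.22558387],
       [ 0.36902292,  0.53522038, -0.7598429 ,  0.67192849],
       [ 0.        ,  0.        ,  0.        ,  1.        ]])}
side {'vertical_fov': 51.772729351845435, 'cx': 322.88175854108397, 'cy': 238.09336456163155, 'camera_from_world': array([[-0.95919339, -0.28239698,  0.0141417 ,  0.52335753],
       [-0.16051833,  0.50268111, -0.84943838,  0.13213692],
       [ 0.23277007, -0.81704568, -0.52749829,  0.7468954 ],
       [ 0.        ,  0.        ,  0.        ,  1.        ]])}
wrist {'vertical_fov': 61.14668442155888, 'cx': 315.5852806646055, 'cy': 237.3802784468667, 'hand_eye': array([[ 3.10023178e-04, -9.60917543e-01, -2.76834570e-01,
         7.52584311e-02],
       [ 9.99999764e-01,  4.67472465e-04, -5.02752918e-04,
        -9.85439201e-04],
       [ 6.12516638e-04, -2.76834349e-01,  9.60917462e-01,
        -1.61359580e-01],
       [ 0.00000000e+00,  0.00000000e+00,  0.00000000e+00,
         1.00000000e+00]])}
{'time': 0.15, 'joint_positions': array([-0.02258321,  0.33271524, -0.06471619,  1.4607252 ,  0.02157999,
        1.34988756, -0.08851995]), 'joint_vel': array([-6.99037647e-04, -1.84854740e-03, -1.08276804e-03, -2.49751469e-03,
       -1.36918813e-03,  5.02710132e-06, -6.22404106e-05]), 'joint_torque': array([ 1.82067095e-03, -6.23630190e+01,  2.54254905e-02, -3.90143681e+01,
       -6.11935230e-02,  3.71907104e-02, -1.53469024e-06]), 'ee_pos': array([6.24719842e-01, 6.68076004e-06, 2.21954970e-01]), 'eef_rot': array([ 7.07110011e-01,  7.07103359e-01, -3.74727867e-04, -3.61396295e-04]), 'ft_force': array([-0.05277708,  0.2260156 ,  0.60333399]), 'torque': array([ 0.02919115,  0.00231628, -0.0322297 ]), 'grip_force': 0.0, 'width': 0.08681813151297624} 0.0187
```

View pics/scene0.png

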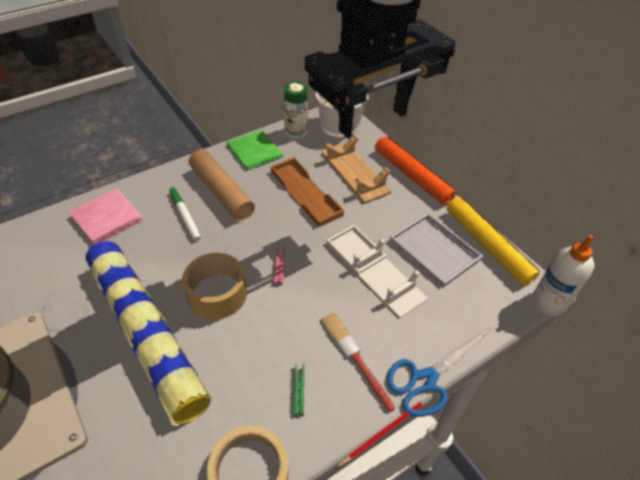

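View pics/side0.png

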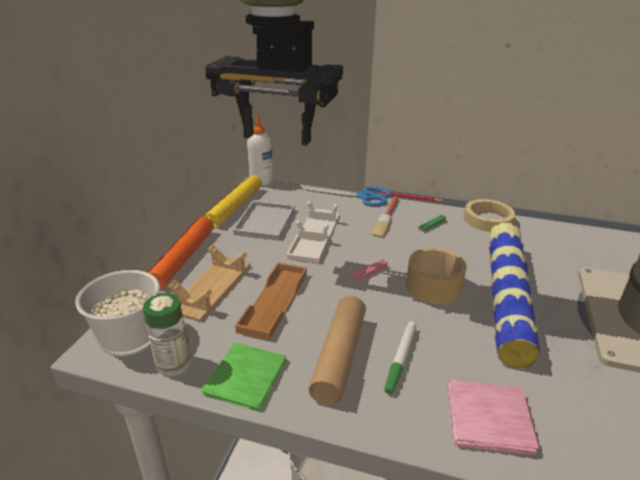

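View pics/wrist0.png

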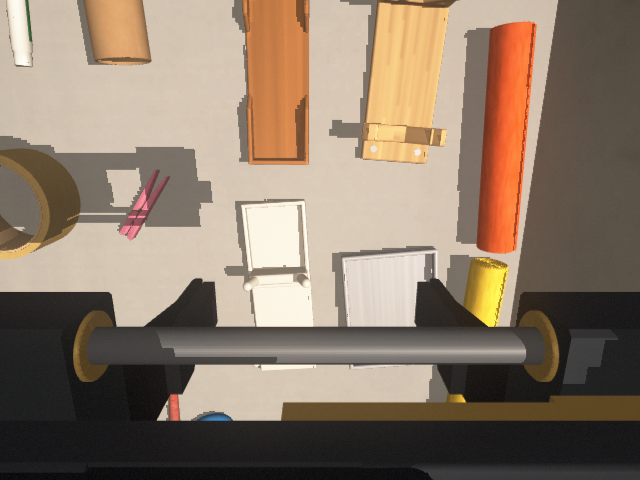

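The scene view shows every item. The brush runs from its bristles at (328,318) to (390,407), the core from (203,160) to (240,210), the marker from (173,190) to (196,238), the pink peg is at (279,266) and the green peg at (299,390). The wrist view is sharp: pen tray end corners (249,164) and (309,164), rest pan corners (242,203) and (304,201), peg tray corners (342,252) and (436,248).

```bash
cat > h.py <<'E'
import numpy as np, cv2
from bench import sensors, vision, r
from scipy.spatial.transform import Rotation as R
def cam(n,st=None):
    m=vision.camera_model(n); f=240/np.tan(np.radians(m["vertical_fov"]/2))
    if n=="wrist":
        st=st or sensors.read_state(); T=np.eye(4); T[:3,:3]=R.from_quat(st["eef_rot"]).as_matrix(); T[:3,3]=st["ee_pos"]
        W=T@m["hand_eye"]
    else: W=np.linalg.inv(m["camera_from_world"])
    return W,f,m["cx"],m["cy"]
def px(n,u,v,z,c=None):
    W,f,cx,cy=c or cam(n); d=W[:3,:3]@np.array([(u-cx)/f,(v-cy)/f,1]); o=W[:3,3]
    return np.round((o+d*(z-o[2])/d[2])*1000,1)[:2]
def proj(n,P,c=None):
    W,f,cx,cy=c or cam(n); q=np.linalg.inv(W)@np.append(P,1); return np.round([cx+f*q[0]/q[2],cy+f*q[1]/q[2]],1)
def shot(n,name,crop=None,k=1):
    c=cam(n); im=vision.camera(n)[:,:,::-1]
    if crop: x0,y0,x1,y1=crop; im=im[y0:y1,x0:x1]
    cv2.imwrite("pics/"+name,cv2.resize(im,None,fx=k,fy=k,interpolation=cv2.INTER_CUBIC)); return c
def st():
    s=sensors.read_state(); q=R.from_quat(s["eef_rot"]).as_matrix()
    print("t",round(s["time"],2),"p",np.round(s["ee_pos"]*1000,1),"yaw toolx",round(np.degrees(np.arctan2(q[1,0],q[0,0])),1),"w",round(s["width"]*1000,1),"g",round(s["grip_force"],1),"F",np.round(s["ft_force"],1)); return s
def go(x,y,z,yaw=None):
    "shift from now, tool axes at present, in units of 1 (30mm / 8deg); yaw = wanted world angle of tool x, deg"
    s=sensors.read_state(); q=R.from_quat(s["eef_rot"]).as_matrix(); d=q.T@(np.array([x,y,z])/1000-s["ee_pos"])/0.03
    a=np.degrees(np.arctan2(q[1,0],q[0,0])); t=0 if yaw is None else -((yaw-a+180)%360-180)/8
    print("shift units",np.round(d,2),"turn units",round(t,2))
E
python3 - <<'E'
from h import *
for n,u,v,z in [("scene",328,318,.006),("scene",390,407,.006),("scene",203,160,.021),("scene",240,210,.021),("scene",174,190,.008),("scene",196,238,.008),("scene",279,266,.006),("scene",299,390,.006),
 ("scene",313,222,.016),("scene",342,210,.016),("wrist",249,164,.016),("wrist",309,164,.016),
 ("wrist",242,203,.012),("wrist",304,201,.012),("scene",403,315,.012),("scene",427,297,.012),("wrist",342,252,.013),("wrist",436,248,.013),("wrist",363,158,.008),("wrist",427,163,.008),("wrist",146,203,.006),("wrist",252,366,.005),("wrist",315,366,.005),("wrist",350,366,.013)]:
    print(n,u,v,px(n,u,v,z))
E
```

```text
scene 328 318 [ 471.1 -127.5]
scene 390 407 [ 463.1 -286.1]
scene 203 160 [461.9 281.9]
scene 240 210 [459.5 128.1]
scene 174 190 [386.6 248.6]
scene 196 238 [371.4 121. ]
scene 279 266 [459.5  -3.4]
scene 299 390 [ 374.2 -200.7]
scene 313 222 [553.6  40.9]
scene 342 210 [612.4  37.9]
wrist 249 164 [563.7  37.7]
wrist 309 164 [617.4  37.7]
wrist 242 203 [555.    1.5]
wrist 304 201 [612.6   3.4]
scene 403 315 [ 566.4 -186.4]
scene 427 297 [ 618.5 -181. ]
wrist 342 252 [648.6 -46. ]
wrist 436 248 [738.4 -41.9]
wrist 363 158 [666.4  42.3]
wrist 427 163 [725.   37.9]
wrist 146 203 [4.632e+02 2.000e-01]
wrist 252 366 [ 555.5 -176.6]
wrist 315 366 [ 622.7 -176.5]
wrist 350 366 [ 659.3 -171.1]
```

Both cameras agree, so I'll move back towards -y to get a sharp wrist view of the brush, pegs, rest and peg tray.

```bash
python3 -m crank '[[[-0.9,-0.5,0],0],[[-0.9,-0.5,0],0],[[-0.9,-0.5,0],0],[[-0.9,-0.5,0],0],[[-0.9,-0.5,0],0],[[-0.9,-0.5,0],0],[[-0.9,-0.5,0],0],[[-0.9,-0.5,0],0],[[0,0,0],0],[[0,0,0],0]]' 1; python3 - <<'E'
from h import *
st(); shot("wrist","w1.png",(0,0,640,330),1.25)
E
```

```text
time: 1.4
ee_pos: [0.5053, -0.2152, 0.2224]
eef_rot: [0.707, 0.707, 0.0, -0.0]
ft_force: [0.0, -0.3, -0.2]
width: 0.0867
grip_force: 0.0
t 1.4 p [ 505.3 -215.2  222.4] yaw toolx 90.0 w 86.7 g 0.0 F [ 0.  -0.3 -0.2]
```

View pics/w1.png

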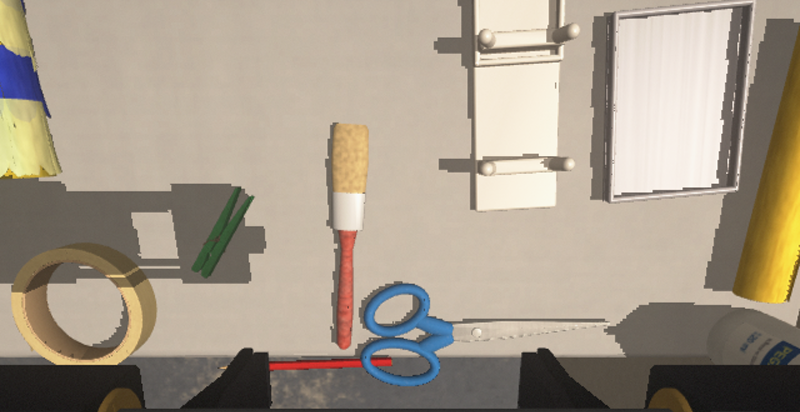

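The picture (at 1.25x) shows the brush from bristle tip (351,124) to handle end (344,347), with the scissors close to the handle end. The green peg runs (242,191) to (200,273). The rest prongs are at (487,38), (571,31), (486,166) and (569,162), and the peg tray rim corners at (607,200), (740,190), (752,3) and (612,13).

```bash
python3 - <<'E'
from h import *
c=cam("wrist"); g=lambda u,v,z:px("wrist",u/1.25,v/1.25,z,c)
def pr(n,a,b):
    d=a-b; print(n,a,b,"mid",(a+b)/2,"len",np.hypot(*d).round(1),"ang",np.degrees(np.arctan2(d[1],d[0])).round(1))
pr("brush",g(351,124,.008),g(344,347,.006))
pr("ferr",g(348,230,.011),g(347,231,.011))
pr("pegb",g(246,191,.010),g(200,273,.010))
pr("s+40",g(571,31,.038),g(487,38,.038)); pr("s-40",g(569,162,.038),g(486,166,.038))
pr("restend",g(555,206,.005),g(471,209,.005))
pr("tray near",g(740,190,.013),g(607,200,.013)); pr("tray far",g(752,3,.013),g(612,13,.013))
go(475,-225,100)
E
```

```text
brush [ 473.7 -121.7] [ 464.2 -290.1] mid [ 468.95 -205.9 ] len 168.7 ang 86.8
ferr [ 470.1 -195.8] [ 469.3 -196.6] mid [ 469.7 -196.2] len 1.1 ang 45.0
pegb [ 396.9 -167.8] [ 357.3 -228.8] mid [ 377.1 -198.3] len 72.7 ang 57.0
s+40 [612.8 -68.6] [561.3 -72.6] mid [587.05 -70.6 ] len 51.7 ang 4.4
s-40 [ 619.1 -146.6] [ 564.6 -149.3] mid [ 591.85 -147.95] len 54.6 ang 2.8
restend [ 622.7 -178.7] [ 560.8 -181. ] mid [ 591.75 -179.85] len 61.9 ang 2.1
tray near [ 751.7 -166.3] [ 657.3 -173.5] mid [ 704.5 -169.9] len 94.7 ang 4.4
tray far [736.9 -46.8] [646.4 -52.8] mid [691.65 -49.8 ] len 90.7 ang 3.8
shift units [-0.34 -1.02  4.08] turn units 0
```

```bash
python3 -m crank '[[[-0.08,-0.62,0.6],0.4],[[-0.08,-0.62,0.9],0],[[0,0,1],0],[[0,0,1],0],[[0,0,1],0],[[0,0,0.8],0],[[0,0,0],0],[[0,0,0],0]]' 0.5; python3 - <<'E'
from h import *
st(); go(468,-220,2.5,86.8); shot("wrist","w2.png")
E
```

```text
time: 2.45
ee_pos: [0.4686, -0.2194, 0.0645]
eef_rot: [0.726, 0.687, 0.0, 0.0]
ft_force: [0.5, -0.9, -0.2]
width: 0.0436
grip_force: 0.0
t 2.45 p [ 468.6 -219.4   64.5] yaw toolx 86.8 w 43.6 g 0.0 F [ 0.5 -0.9 -0.2]
shift units [-0.02 -0.02  2.07] turn units 0.01
```

View pics/w2.png

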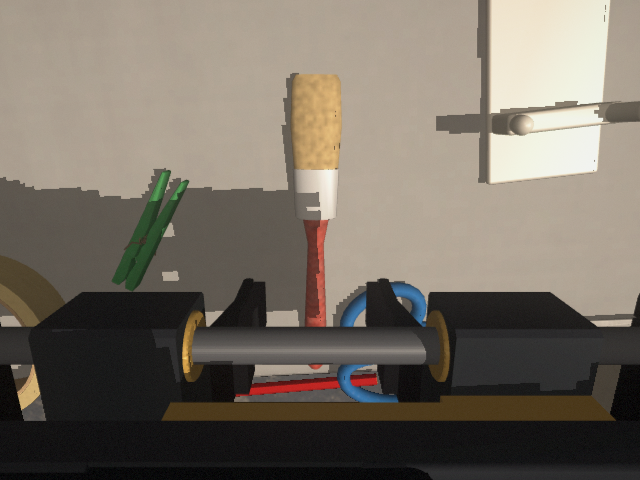

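The handle (column 316) is centred between the fingers, and the scissors are clear. I'll descend and grip.

```bash
python3 -m crank '[[[0,0,1],0],[[0,0,1],0],[[0,0,0.05],0],[[0,0,0],0]]' 0.5; python3 -m crank '[[[0,0,0],0],[[0,0,0],0],[[0,0,0],0],[[0,0,0],0]]' 0 15;  python3 -m crank '[[[0,0,-1],0],[[0,0,-1],0],[[0,0,-0.7],0],[[0,0,0],0],[[0,0,0],0]]'; python3 - <<'E'
from h import *
st(); go(588.7,-104,70,93.2)
E
```

```text
time: 3.0
ee_pos: [0.4684, -0.22, 0.0034]
eef_rot: [0.727, 0.687, 0.0, 0.001]
ft_force: [-0.2, 0.3, 0.4]
width: 0.0438
grip_force: 0.0
time: 3.5
ee_pos: [0.4677, -0.2198, 0.0022]
eef_rot: [0.727, 0.687, 0.0, 0.0]
ft_force: [-0.4, 0.4, 2.8]
width: 0.0139
grip_force: 15.0
time: 4.12
ee_pos: [0.4672, -0.2195, 0.0821]
eef_rot: [0.727, 0.687, -0.0, -0.0]
ft_force: [-0.4, 0.3, -0.7]
width: 0.0138
grip_force: 15.0
t 4.12 p [ 467.2 -219.5   82.1] yaw toolx 86.8 w 13.8 g 15.0 F [-0.4  0.3 -0.7]
shift units [4.07 3.83 0.4 ] turn units -0.8
```

```bash
python3 -m crank '[[[0.8,0.77,0],0],[[0.8,0.77,0],0],[[0.8,0.77,0],0],[[0.8,0.77,0],0],[[0.8,0.77,0.2],0],[[0,0,0.2],-0.8],[[0,0,0],0],[[0,0,0],0]]'; python3 - <<'E'
from h import *
st(); go(588.7,-104,27,93.2); shot("wrist","w3.png")
E
```

```text
time: 5.12
ee_pos: [0.5892, -0.1069, 0.0706]
eef_rot: [0.688, 0.726, -0.0, -0.0]
ft_force: [-0.0, 0.0, -0.3]
width: 0.0139
grip_force: 15.0
t 5.12 p [ 589.2 -106.9   70.6] yaw toolx 93.0 w 13.9 g 15.0 F [-0.   0.  -0.3]
shift units [ 0.1  -0.01  1.45] turn units -0.02
```

View pics/w3.png

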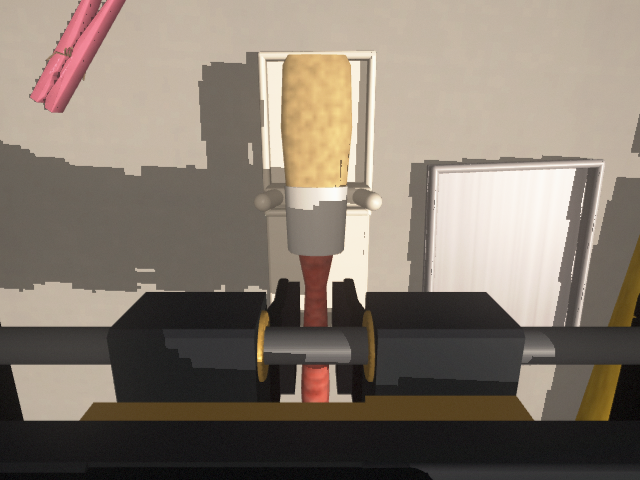

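The brush is centred over the rest: the prongs are at columns 263 and 373, and the ferrule is at 316. I'll lower it 43 mm, release, then rise.

```bash
python3 - <<'E'
from h import *
print(px("wrist",318,52,.012), px("wrist",318,201,.038),px("wrist",316,255,.062),"peg",px("wrist",47,105,.010))
E
python3 -m crank '[[[0.06,0,0.8],0],[[0,0,0.4],0],[[0,0,0.25],0],[[0,0,0],0],[[0,0,0],0]]'; python3 - <<'E'
from h import *
st()
E
```

```text
[583.7   1. ] [587.4 -69.3] [587.5 -88.8] peg [444.1 -31.6]
time: 5.8
ee_pos: [0.5901, -0.1047, 0.0282]
eef_rot: [0.687, 0.726, 0.0, 0.0]
ft_force: [1.0, -0.2, 0.2]
width: 0.0136
grip_force: 15.0
t 5.8 p [ 590.1 -104.7   28.2] yaw toolx 93.2 w 13.6 g 15.0 F [ 1.  -0.2  0.2]
```

```bash
python3 -m crank '[[[-0.05,0,0.07],0],[[0,0,0],0],[[0,0,0],0]]'; python3 -m crank '[[[0,0,0],0],[[0,0,0],0],[[0,0,0],0],[[0,0,-0.5],0],[[0,0,-1],0],[[0,0,-1],0],[[0,0,-1],0],[[0,0,-1],0]]' 0.5; python3 -m crank '[[[0.7,-0.2,-0.5],0],[[0.7,-0.2,-0.5],0],[[0.9,-0.2,-0.5],0],[[0.9,-0.2,0],0],[[0.9,-0.2,0],0],[[0.9,-0.2,0],0],[[0,0,0],0],[[0,0,0],0]]' 1;python3 - <<'E'
from h import *
st(); shot("wrist","w4.png",(0,0,640,420))
E
```

```text
time: 6.18
ee_pos: [0.5903, -0.106, 0.0262]
eef_rot: [0.687, 0.727, 0.0, 0.0]
ft_force: [-0.6, 0.8, 5.8]
width: 0.0136
grip_force: 15.0
time: 7.18
ee_pos: [0.5898, -0.1061, 0.1627]
eef_rot: [0.687, 0.727, 0.0, 0.0]
ft_force: [0.0, -0.5, 0.8]
width: 0.0438
grip_force: 0.0
time: 8.18
ee_pos: [0.545, 0.0419, 0.2053]
eef_rot: [0.687, 0.727, -0.0, -0.0]
ft_force: [0.5, 0.2, 0.5]
width: 0.0871
grip_force: 0.0
t 8.18 p [545.   41.9 205.3] yaw toolx 93.2 w 87.1 g 0.0 F [0.5 0.2 0.5]
```

View pics/w4.png

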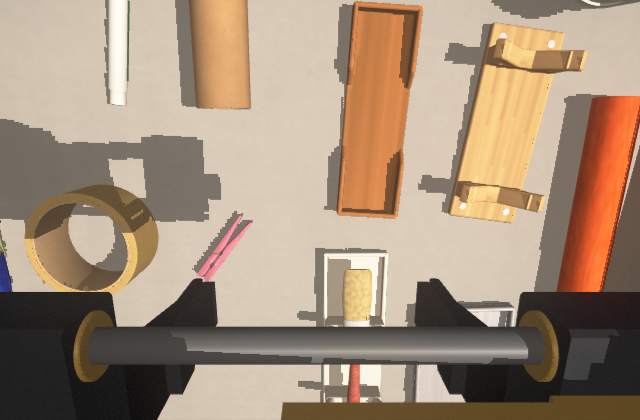

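The brush lies in the rest. The pen tray corners are (355,3), (421,8), (396,217) and (338,213); the cradle board corners are (492,23), (562,33), (513,222) and (450,214). The near end of the core is at (196..250,107), and the pink peg runs (245,215) to (203,276).

```bash
python3 - <<'E'
from h import *
c=cam("wrist"); g=lambda u,v,z:px("wrist",u,v,z,c)
def q(n,P,z):
    a=[g(u,v,z) for u,v in P]; m=np.mean(a,0); lo=(a[0]+a[1])/2-(a[2]+a[3])/2
    print(n,m.round(1),"len",np.hypot(*lo).round(1),"wid",np.hypot(*(a[0]-a[1])).round(1),"ang",np.degrees(np.arctan2(lo[1],lo[0])).round(1))
q("pen",[(355,3),(421,8),(396,217),(338,213)],.016)
q("cradle",[(492,23),(562,33),(513,222),(450,214)],.008)
print("core end",g(196,107,.021),g(250,107,.021),"marker end",g(118,104,.008))
a,b=g(247,217,.01),g(204,277,.01);print("pega",a,b,(a+b)/2,np.degrees(np.arctan2(*(a-b)[::-1])))
a,b=g(323,253,.012),g(387,251,.012);print("pan",(a+b)/2)
a,b=g(357,270,.035),g(356,322,.035);print("brush tip",a,b)
E
python3 -m crank '[[[0.8,-0.5,0],-0.2],[[0.8,-0.5,0],-0.2],[[0.8,-0.5,0],0],[[0.8,-0.5,0],0],[[0.8,-0.5,0],0],[[0,0,0],0],[[0,0,0],0]]' 1;python3 - <<'E'
from h import *
st(); shot("wrist","w5.png",(0,0,640,420))
E
```

```text
pen [590.1 121.6] len 165.9 wid 51.2 ang 89.6
cradle [699.6 118.3] len 157.1 wid 57.4 ang 86.4
core end [442.3 121.4] [486.  123.8] marker end [373.3 120.3]
pega [482.7  29.4] [442.8 -30.8] [462.75  -0.7 ] 56.463953015692574
pan [582.25   2.45]
brush tip [582.6  -6.5] [585.9 -56.4]
time: 9.1
ee_pos: [0.4592, 0.154, 0.2056]
eef_rot: [0.666, 0.746, 0.0, 0.0]
ft_force: [-0.5, -0.2, 0.7]
width: 0.0868
grip_force: 0.0
t 9.1 p [459.2 154.  205.6] yaw toolx 96.4 w 86.8 g 0.0 F [-0.5 -0.2  0.7]
```

View pics/w5.png

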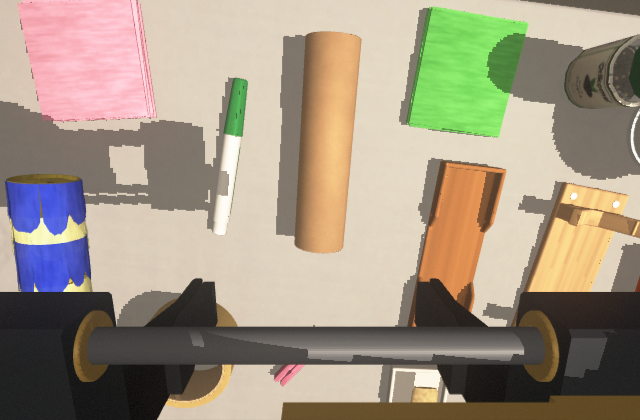

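The core spans (333,36) to (319,250), and the marker (240,80) to (219,234).

```bash
python3 - <<'E'
from h import *
c=cam("wrist"); g=lambda u,v,z:px("wrist",u,v,z,c)
for n,p,q_,z in [("core",(333,36),(319,248),.025),("marker",(239,80),(219,234),.009)]:
    a,b=g(*p,z),g(*q_,z); print(n,a,b,(a+b)/2,np.hypot(*(a-b)).round(1),np.degrees(np.arctan2(*(a-b)[::-1])).round(1))
print(g(299,150,.021),g(351,150,.021))
q=[g(u,v,z) for u,v,z in [(564,185,.008),(625,195,.008)]];print("cradle far",q,np.mean(q,0)); 
q=[g(u,v,.016) for u,v in [(446,163),(505,169)]];print("pen far",q,np.mean(q,0))
go(467,208,14,89)
E
```

```text
core [456.2 291.5] [465.  121.1] [460.6 206.3] 170.6 93.0
marker [383.5 253.1] [373.2 119.2] [378.35 186.15] 134.3 85.6
[438.8 203.2] [481.9 208. ]
cradle far [array([674.8, 198.2]), array([731.4, 195.5])] [703.1  196.85]
pen far [array([564.4, 206. ]), array([615.7, 206.6])] [590.05 206.3 ]
shift units [1.78 0.45 6.38] turn units 0.92
```

```bash
python3 -m crank '[[[0.87,0.12,0.5],0],[[0.86,0.12,0.5],0],[[0,0,0.9],0.42],[[0,0,1],0],[[0,0,1],0],[[0,0,0.9],0],[[0,0,0],0],[[0,0,0],0]]' 1;python3 - <<'E'
from h import *
st(); go(460.6,206.3,6,93)
E
```

```text
time: 10.15
ee_pos: [0.4615, 0.2063, 0.0625]
eef_rot: [0.688, 0.725, 0.001, 0.0]
ft_force: [0.4, 0.5, 0.7]
width: 0.087
grip_force: 0.0
t 10.15 p [461.5 206.3  62.5] yaw toolx 93.0 w 87.0 g 0.0 F [0.4 0.5 0.7]
shift units [-0.   -0.03  1.88] turn units 0.0
```

```bash
python3 -m crank '[[[0,0,0.9],0],[[0,0,0.7],0],[[0,0,0.28],0],[[0,0,0],0]]' 1; python3 -m crank '[[[0,0,0],0],[[0,0,0],0],[[0,0,0],0],[[0,0,0],0],[[0,0,0],0]]' 0 10;  python3 -m crank '[[[0,0,-1],0],[[0,0,-1],0],[[0,0,-1],0],[[0,0,-0.8],0],[[0,0,0],0],[[0,0,0],0]]'; python3 - <<'E'
from h import *
st(); go(699,117.7,110,86.4)
E
```

```text
time: 10.65
ee_pos: [0.4611, 0.2065, 0.0057]
eef_rot: [0.688, 0.726, 0.0, 0.0]
ft_force: [-0.2, 0.9, 0.4]
width: 0.0869
grip_force: 0.0
time: 11.28
ee_pos: [0.4608, 0.2064, 0.0051]
eef_rot: [0.688, 0.726, 0.0, 0.0]
ft_force: [0.5, 0.5, 0.6]
width: 0.045
grip_force: 0.0
time: 12.02
ee_pos: [0.4603, 0.2061, 0.1181]
eef_rot: [0.688, 0.726, -0.001, -0.0]
ft_force: [-0.6, -0.9, -0.5]
width: 0.0429
grip_force: 10.0
t 12.03 p [460.3 206.1 118.1] yaw toolx 93.0 w 42.9 g 10.0 F [-0.6 -0.9 -0.5]
shift units [-3.36  7.79  0.26] turn units 0.83
```

```bash
python3 -m crank '[[[-0.37,0.86,0],0],[[-0.37,0.86,0],0],[[-0.37,0.86,0],0],[[-0.37,0.86,0],0],[[-0.37,0.86,0],0],[[-0.37,0.86,0],0],[[-0.37,0.86,0],0],[[-0.37,0.86,0],0],[[-0.37,0.86,0],0],[[0,0,0],0.83],[[0,0,0],0],[[0,0,0],0]]'; python3 - <<'E'
from h import *
st(); go(699,117.7,30,86.4); c=shot("wrist","w6.png",(0,0,640,420))
E
```

```text
time: 13.52
ee_pos: [0.6973, 0.1193, 0.1182]
eef_rot: [0.728, 0.686, -0.001, -0.0]
ft_force: [0.4, -0.1, -0.1]
width: 0.0426
grip_force: 10.0
t 13.53 p [697.3 119.3 118.2] yaw toolx 86.6 w 42.6 g 10.0 F [ 0.4 -0.1 -0.1]
shift units [-0.05  0.06  2.94] turn units 0.02
```

View pics/w6.png

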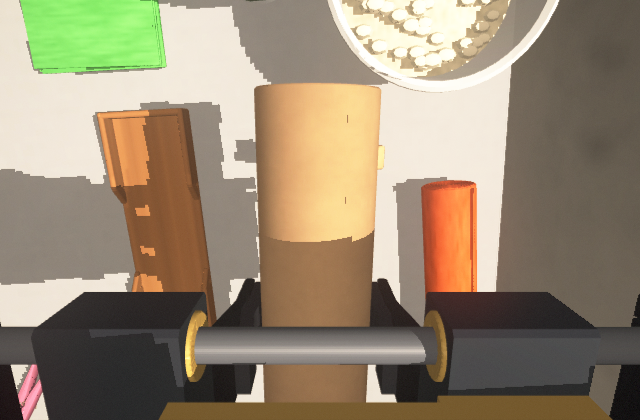

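```bash
python3 - <<'E'
from h import *
for u,v,z in [(440,91,.08),(440,91,.06),(318,86,.14),(422,190,.02),(422,290,.02),(382,145,.042),(382,168,.042)]: print(u,v,px("wrist",u,v,z))
E
```

```text
440 91 [759.3 204. ]
440 91 [765.1 204.9]
318 86 [702.4 205. ]
422 190 [766.6 147.2]
422 290 [767.5  77.4]
382 145 [737.9 178.6]
382 168 [737.7 165.5]
```

```bash
python3 -m crank '[[[-0.05,0.06,0.8],0],[[0,0,0.8],0],[[0,0,0.8],0],[[0,0,0.35],0],[[0,0,0],0],[[0,0,0],0]]'; python3 -m crank '[[[0,0,0.1],0],[[0,0,0],0]]';python3 -m crank '[[[0,0,0.1],0],[[0,0,0],0]]'
```

```text
time: 14.32
ee_pos: [0.7003, 0.1175, 0.0378]
eef_rot: [0.729, 0.685, 0.001, 0.0]
ft_force: [0.1, -0.2, -0.6]
width: 0.0427
grip_force: 10.0
time: 14.58
ee_pos: [0.6997, 0.1173, 0.0338]
eef_rot: [0.729, 0.685, 0.0, 0.0]
ft_force: [-0.5, -0.9, -0.3]
width: 0.0424
grip_force: 10.0
time: 14.82
ee_pos: [0.701, 0.1174, 0.0316]
eef_rot: [0.729, 0.684, 0.001, 0.001]
ft_force: [2.2, 0.7, 3.5]
width: 0.0426
grip_force: 10.0
```

```bash
python3 -m crank '[[[0,0,0.03],0],[[0,0,0],0],[[0,0,0],0],[[0,0,0],0],[[0,0,0],0],[[0,0,-0.5],0],[[0,0,-1],0],[[0,0,-1],0],[[0,0,-1],0],[[0,0,-1],0],[[0,0,0],0]]' 0.75; python3 - <<'E'
from h import *
st(); go(378.3,186.2,80,85.6); shot("wrist","w7.png",(0,0,640,420))
E
```

```text
time: 16.2
ee_pos: [0.7012, 0.1177, 0.1691]
eef_rot: [0.729, 0.685, 0.003, 0.002]
ft_force: [0.6, -0.8, 0.3]
width: 0.0652
grip_force: 0.0
t 16.2 p [701.2 117.7 169.1] yaw toolx 86.4 w 65.2 g 0.0 F [ 0.6 -0.8  0.3]
shift units [  1.6  -10.9    2.91] turn units 0.1
```

View pics/w7.png

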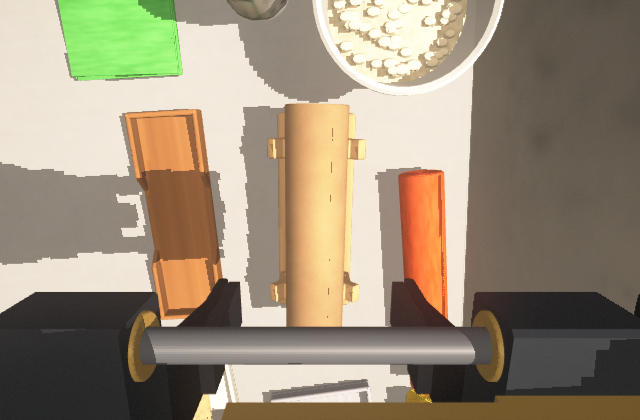

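The core is seated in both Vs. Next is the marker.

```bash
python3 -m crank '[[[0.15,-1,0],0],[[0.15,-1,0],0],[[0.15,-1,0.2],0],[[0.15,-1,0.3],0],[[0.15,-1,0.4],0],[[0.15,-1,0.4],0],[[0.15,-1,0.4],0],[[0.15,-1,0.4],0],[[0.15,-1,0.4],0],[[0.15,-1,0.4],0],[[0.1,-0.9,0],0.1],[[0,0,0],0]]' 0.5; python3 -m crank '[[[0,0,0],0],[[0,0,0],0]]'; python3 - <<'E'
from h import *
st(); go(378.3,186.2,3,85.6); shot("wrist","w8.png",(0,0,640,420))
E
```

```text
time: 17.75
ee_pos: [0.3745, 0.1857, 0.0771]
eef_rot: [0.733, 0.68, -0.001, -0.0]
ft_force: [0.4, 0.2, 0.1]
width: 0.0435
grip_force: 0.0
time: 18.0
ee_pos: [0.3769, 0.1856, 0.0777]
eef_rot: [0.734, 0.679, 0.0, 0.0]
ft_force: [-0.1, 0.2, -0.4]
width: 0.0433
grip_force: 0.0
t 18.0 p [376.9 185.6  77.7] yaw toolx 85.6 w 43.3 g 0.0 F [-0.1  0.2 -0.4]
shift units [0.02 0.04 2.49] turn units -0.01
```

View pics/w8.png

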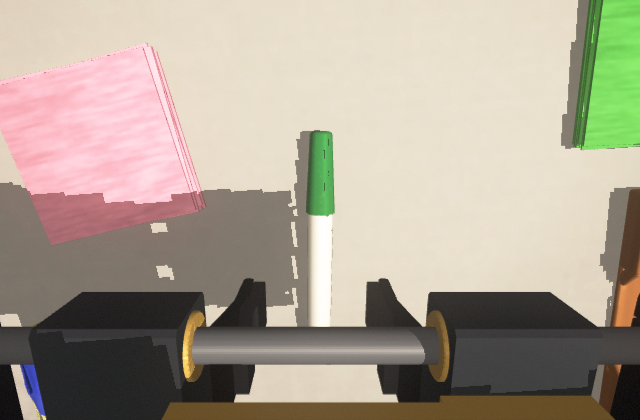

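The marker is centred between the fingers.

```bash
python3 -m crank '[[[0.02,0.04,0.9],0],[[0,0,0.9],0],[[0,0,0.67],0],[[0,0,0],0]]' 0.5; python3 -m crank '[[[0,0,0],0],[[0,0,0],0],[[0,0,0],0],[[0,0,0],0],[[0,0,0],0]]' 0 12;  python3 -m crank '[[[0,0,-1],0],[[0,0,-1],0],[[0,0,-1],0],[[0,0,0],0]]'; python3 - <<'E'
from h import *
st(); go(590,121.5,50,89.6)
E
```

```text
time: 18.55
ee_pos: [0.377, 0.1858, 0.0026]
eef_rot: [0.734, 0.679, -0.001, -0.0]
ft_force: [0.2, 0.3, -0.3]
width: 0.0433
grip_force: 0.0
time: 19.18
ee_pos: [0.3778, 0.1864, 0.0039]
eef_rot: [0.734, 0.679, 0.0, 0.0]
ft_force: [-1.0, -1.6, 5.3]
width: 0.0148
grip_force: 12.0
time: 19.68
ee_pos: [0.3788, 0.1869, 0.0954]
eef_rot: [0.734, 0.679, 0.002, 0.001]
ft_force: [0.1, -0.1, -0.2]
width: 0.0149
grip_force: 12.0
t 19.68 p [378.8 186.9  95.4] yaw toolx 85.6 w 14.9 g 12.0 F [ 0.1 -0.1 -0.2]
shift units [-1.64  7.18  1.54] turn units -0.5
```

```bash
python3 -m crank '[[[-0.2,0.9,0],0],[[-0.2,0.9,0],0],[[-0.2,0.9,0],0],[[-0.2,0.9,0],0],[[-0.2,0.9,0],0],[[-0.2,0.9,0],0],[[-0.22,0.9,0.2],0],[[-0.22,0.88,0.2],-0.5],[[0,0,0],0],[[0,0,0],0]]'; python3 - <<'E'
from h import *
st(); go(590,121.5,10,89.6); shot("wrist","w9.png",(0,0,640,420))
E
```

```text
time: 20.92
ee_pos: [0.5875, 0.1211, 0.0806]
eef_rot: [0.71, 0.704, -0.001, -0.001]
ft_force: [-0.0, 0.0, -0.1]
width: 0.0153
grip_force: 12.0
t 20.93 p [587.5 121.1  80.6] yaw toolx 89.6 w 15.3 g 12.0 F [-0.   0.  -0.1]
shift units [0.01 0.09 2.35] turn units -0.0
```

View pics/w9.png

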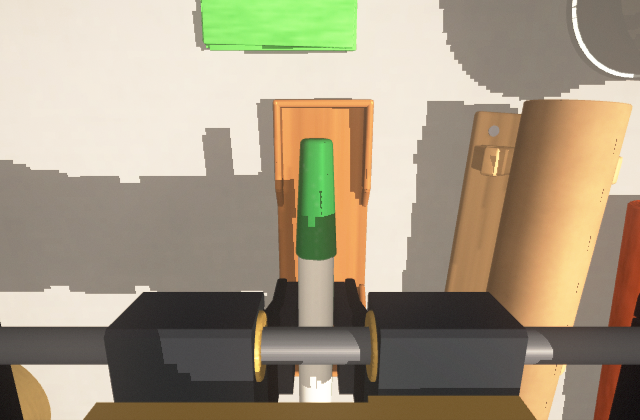

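```bash
python3 -m crank '[[[0.01,0.08,0.9],0],[[0,0,0.8],0],[[0,0,0.55],0],[[0,0,0.1],0],[[0,0,0],0],[[0,0,0],0]]'; python3 -m crank '[[[0,0,0.08],0],[[0,0,0],0]]'
```

```text
time: 21.72
ee_pos: [0.5916, 0.1212, 0.0121]
eef_rot: [0.71, 0.705, 0.001, 0.0]
ft_force: [-0.1, 0.5, -0.5]
width: 0.0151
grip_force: 12.0
time: 21.98
ee_pos: [0.5909, 0.121, 0.0087]
eef_rot: [0.71, 0.705, 0.0, 0.0]
ft_force: [0.7, -0.1, -0.4]
width: 0.0148
grip_force: 12.0
```

```bash
python3 -m crank '[[[0,0,0.06],0],[[0,0,0],0],[[0,0,0],0],[[0,0,0],0],[[0,0,-0.5],0],[[0,0,-1],0],[[0,0,-1],0],[[0,0,-0.5],0]]' 0.4; python3 -m crank '[[[-0.8,-0.85,0],0],[[-0.8,-0.85,0],0],[[-0.8,-0.85,0],0],[[-0.8,-0.85,0],0],[[-0.8,-0.85,0],0],[[0,0,0],1],[[0,0,0],1],[[0,0,0],1],[[0,0,0],1],[[0,0,0],0.14],[[0,0,0],0],[[0,0,0],0]]'; python3 - <<'E'
from h import *
st(); go(462.7,-0.7,3,56.5); shot("wrist","w10.png",(0,0,640,420)); cv2.imwrite("pics/s10.png",vision.camera("scene")[:,:,::-1])
E
```

```text
time: 22.98
ee_pos: [0.5919, 0.1212, 0.0996]
eef_rot: [0.71, 0.705, 0.001, 0.001]
ft_force: [-0.1, 0.1, 0.7]
width: 0.0343
grip_force: 0.0
time: 24.48
ee_pos: [0.4625, 0.0019, 0.0969]
eef_rot: [0.881, 0.474, 0.0, -0.0]
ft_force: [0.2, -0.2, 0.5]
width: 0.0347
grip_force: 0.0
t 24.48 p [462.5   1.9  96.9] yaw toolx 56.6 w 34.7 g 0.0 F [ 0.2 -0.2  0.5]
shift units [-0.07  0.05  3.13] turn units 0.01
```

View pics/w10.png

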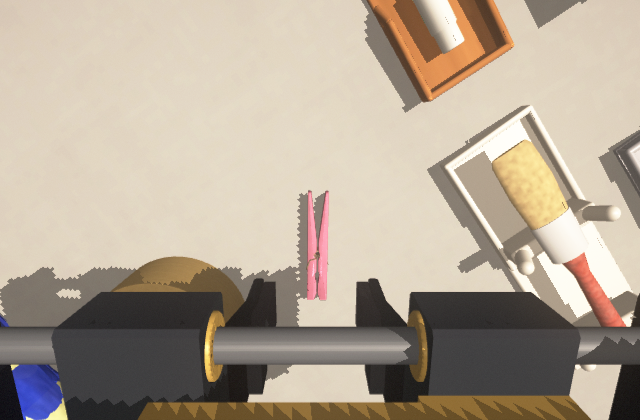

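```bash
python3 - <<'E'
from h import *
c=cam("wrist")
a,b=px("wrist",318,191,.010,c),px("wrist",317,298,.010,c);print("peg",a,b,(a+b)/2,np.hypot(*(a-b)),np.degrees(np.arctan2(*(a-b)[::-1])))
R0=c[0]; s=sensors.read_state(); q=R.from_quat(s["eef_rot"]).as_matrix()
for z in (.0,.045,.06):
  for u,v in [(242,285),(180,258)]:
    p=px("wrist",u,v,z,c)/1000; print(z,u,v,p, "tool mm",(q.T@(np.append(p,z)-s["ee_pos"])*1000).round(0))
e=cam("scene")
for u,v,z in [(246,290,.0),(245,270,.05)]: 
    p=px("scene",u,v,z)/1000; print("scene",p,(q.T@(np.append(p,z)-s["ee_pos"])*1000).round(0))
E
```

```text
peg [481.5  28.8] [441.5 -30.6] [461.5  -0.9] 71.61256872923914 56.043648816425964
0.0 242 285 [0.4015 0.0019] tool mm [-34. -51.  97.]
0.0 180 258 [0.3783 0.0406] tool mm [-14. -92.  97.]
0.045 242 285 [0.4193 0.0128] tool mm [-15. -42.  52.]
0.045 180 258 [0.4001 0.0448] tool mm [  1. -76.  52.]
0.06 242 285 [0.4252 0.0164] tool mm [ -8. -39.  37.]
0.06 180 258 [0.4074 0.0461] tool mm [  7. -70.  37.]
scene [ 0.3937 -0.0127] [-50. -49.  97.]
scene [ 0.3964 -0.0131] [-49. -47.  47.]
```

```bash
python3 - <<'E'
from h import *
for u,v,z in [(541,300,0),(556,314,0),(560,245,.1),(590,235,.1)]: print(px("scene",u,v,z))
E
python3 -m crank '[[[-0.1,0.02,0.9],0],[[0,0,0.9],0],[[0,0,0.9],0],[[0,0,0.42],0],[[0,0,0],0]]' 0.33; python3 -m crank '[[[0,0,0],0],[[0,0,0],0],[[0,0,0],0],[[0,0,0],0]]' 0 10;  python3 -m crank '[[[0,0,-1],0],[[0,0,-1],0],[[0,0,-1],0],[[0,0,0],0]]'; python3 - <<'E'
from h import *
st(); go(695.8,-85,60,5)
E
```

```text
[ 773.7 -276.6]
[ 772.9 -306.7]
[ 789.6 -253.2]
[ 843.5 -264.3]
time: 25.2
ee_pos: [0.461, -0.001, 0.0029]
eef_rot: [0.881, 0.473, -0.001, -0.0]
ft_force: [-0.6, -1.0, 0.5]
width: 0.0289
grip_force: 0.0
time: 25.7
ee_pos: [0.4621, -0.0009, 0.0041]
eef_rot: [0.881, 0.473, 0.001, 0.0]
ft_force: [-1.6, -0.1, 6.6]
width: 0.0147
grip_force: 10.0
time: 26.2
ee_pos: [0.463, -0.0009, 0.0955]
eef_rot: [0.881, 0.473, 0.002, 0.001]
ft_force: [0.2, 0.4, -0.7]
width: 0.0148
grip_force: 10.0
t 26.2 p [463.   -0.9  95.5] yaw toolx 56.5 w 14.8 g 10.0 F [ 0.2  0.4 -0.7]
shift units [1.94 8.01 1.22] turn units 6.43
```

```bash
python3 -m crank '[[[0.22,0.89,0],0],[[0.22,0.89,0],0],[[0.22,0.89,0],0],[[0.22,0.89,0],0],[[0.22,0.89,0],0],[[0.22,0.89,0],0],[[0.22,0.89,0],0],[[0.22,0.89,0],0],[[0.2,0.89,0],0],[[0,0,0],1],[[0,0,0],1],[[0,0,0],1]]';python3 -m crank '[[[0,0,0],1],[[0,0,0],1],[[0,0,0.3],1],[[0,0,0.3],0.43],[[0,0,0],0],[[0,0,0],0]]'; python3 - <<'E'
from h import *
st(); go(695.8,-85,9,5); shot("wrist","w11.png",(0,0,640,420))
E
```

```text
time: 27.7
ee_pos: [0.6936, -0.0846, 0.0916]
eef_rot: [0.961, 0.277, -0.001, -0.0]
ft_force: [1.0, 0.4, -1.0]
width: 0.0148
grip_force: 10.0
time: 28.45
ee_pos: [0.6941, -0.0847, 0.075]
eef_rot: [0.999, 0.045, -0.0, 0.0]
ft_force: [-0.1, 0.2, 0.2]
width: 0.0148
grip_force: 10.0
t 28.45 p [694.1 -84.7  75. ] yaw toolx 5.1 w 14.8 g 10.0 F [-0.1  0.2  0.2]
shift units [0.05 0.02 2.2 ] turn units 0.02
```

View pics/w11.png

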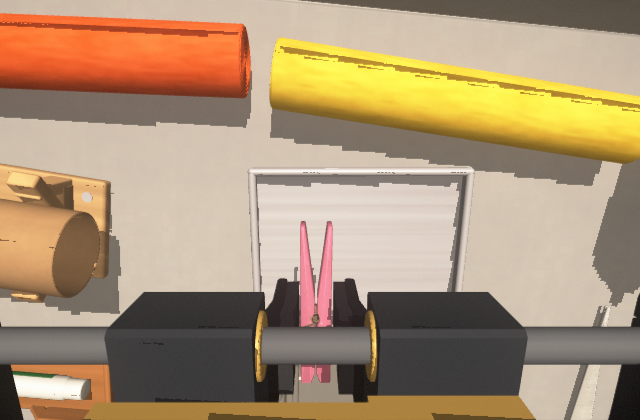

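```bash
python3 - <<'E'
from h import *
g=lambda u,v,z:px("wrist",u,v,z)
print(g(250,171,.013),g(471,169,.013),g(257,250,.013),"peg tips",g(303,222,.081),g(330,222,.081))
E
```

```text
[739.1 -45.2] [ 751.  -165.5] [694.  -51.3] peg tips [730.1 -77.1] [731.  -87.7]
```

```bash
python3 -m crank '[[[0.08,0,0.9],0],[[0,0,0.8],0],[[0,0,0.4],0],[[0,0,0.1],0],[[0,0,0],0],[[0,0,0],0]]';python3 -m crank '[[[0,0,0.05],0],[[0,0,0],0],[[0,0,0],0]]'
```

```text
time: 29.25
ee_pos: [0.6973, -0.0845, 0.0104]
eef_rot: [0.999, 0.044, 0.001, 0.0]
ft_force: [0.3, -1.3, -0.2]
width: 0.0149
grip_force: 10.0
time: 29.62
ee_pos: [0.6967, -0.0844, 0.0079]
eef_rot: [0.999, 0.044, 0.0, 0.0]
ft_force: [0.2, 0.2, -0.6]
width: 0.0151
grip_force: 10.0
```

```bash
python3 -m crank '[[[0,0,0.02],0],[[0,0,0],0],[[0,0,0],0],[[0,0,0],0],[[0,0,-0.5],0],[[0,0,-1],0],[[0,0,-1],0],[[0,0,-0.5],0],[[0,0,0],0]]' 0.3; python3 - <<'E'
from h import *
from scipy.spatial.transform import Rotation as R
c=cam("wrist",{"eef_rot":[.726,.687,0,0],"ee_pos":np.array([.4686,-.2194,.0645])})
a,b=px("wrist",178,177,.01,c),px("wrist",125,284,.01,c);print(a,b,(a+b)/2,np.hypot(*(a-b)),np.degrees(np.arctan2(*(a-b)[::-1])))
st();go(378,-198,100,58)
E
```

```text
time: 30.75
ee_pos: [0.6973, -0.0845, 0.0986]
eef_rot: [0.999, 0.044, 0.001, 0.0]
ft_force: [0.2, -0.4, -1.2]
width: 0.026
grip_force: 0.0
[ 398.8 -169.6] [ 359.5 -228.7] [ 379.15 -199.15] 70.9739388789998 56.377102173040925
t 30.75 p [697.3 -84.5  98.6] yaw toolx 5.0 w 26.0 g 0.0 F [ 0.2 -0.4 -1.2]
shift units [-10.94   2.83  -0.07] turn units -6.62
```

```bash
python3 -m crank '[[[-0.99,0.26,0],0],[[-0.99,0.26,0],0],[[-0.99,0.26,0],0],[[-0.99,0.26,0],0],[[-0.99,0.26,0],0],[[-0.99,0.26,0],0],[[-0.99,0.26,0],0],[[-0.99,0.26,0],0],[[-0.99,0.26,0],0],[[-0.99,0.26,0],0],[[-0.99,0.26,0],0],[[0,0,0],-1]]' 0.4;python3 -m crank '[[[0,0,0],-1],[[0,0,0],-1],[[0,0,0],-1],[[0,0,0],-1],[[0,0,0],-1],[[0,0,0],-0.45],[[0,0,0],0],[[0,0,0],0]]'; python3 - <<'E'
from h import *
st(); go(378,-198.7,3,56.6); shot("wrist","w12.png",(0,0,640,420))
E
```

```text
time: 32.25
ee_pos: [0.3761, -0.1991, 0.096]
eef_rot: [0.994, 0.114, -0.001, -0.001]
ft_force: [1.4, -0.6, 0.2]
width: 0.035
grip_force: 0.0
time: 33.25
ee_pos: [0.3784, -0.1985, 0.0967]
eef_rot: [0.881, 0.474, -0.0, -0.0]
ft_force: [0.1, 0.4, -0.4]
width: 0.035
grip_force: 0.0
t 33.25 p [ 378.4 -198.5   96.7] yaw toolx 56.6 w 35.0 g 0.0 F [ 0.1  0.4 -0.4]
shift units [-0.01 -0.    3.12] turn units -0.01
```

View pics/w12.png

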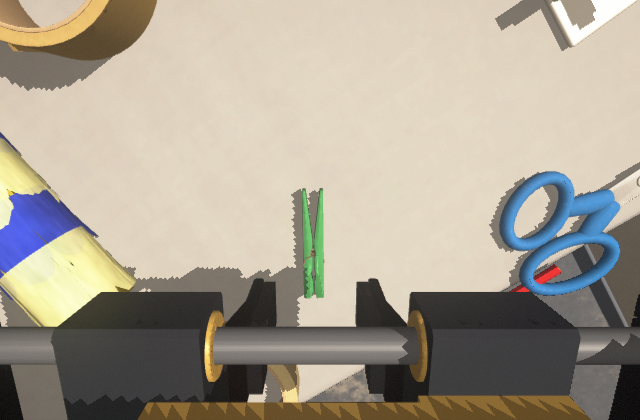

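The green peg (column 314) is centred between the fingers, so I'll grip it.

```bash
python3 -m crank '[[[0,-0.02,0.9],0],[[0,0,0.9],0],[[0,0,0.9],0],[[0,0,0.42],0],[[0,0,0],0]]' 0.33; python3 -m crank '[[[0,0,0],0],[[0,0,0],0],[[0,0,0],0],[[0,0,0],0]]' 0 10;  python3 -m crank '[[[0,0,-1],0],[[0,0,-1],0],[[0,0,-1],0],[[0,0,0],0]]'; python3 - <<'E'
from h import *
st(); go(701.5,-134.4,95,5.3)
E
```

```text
time: 33.92
ee_pos: [0.3778, -0.1982, 0.0032]
eef_rot: [0.88, 0.474, -0.001, -0.0]
ft_force: [-0.1, 0.7, -0.3]
width: 0.0289
grip_force: 0.0
time: 34.42
ee_pos: [0.3789, -0.1985, 0.0043]
eef_rot: [0.88, 0.474, 0.001, 0.0]
ft_force: [-1.3, 0.6, 8.1]
width: 0.015
grip_force: 10.0
time: 34.92
ee_pos: [0.3797, -0.1988, 0.0956]
eef_rot: [0.88, 0.474, 0.002, 0.001]
ft_force: [-0.2, 0.5, -0.3]
width: 0.0148
grip_force: 10.0
t 34.92 p [ 379.7 -198.8   95.6] yaw toolx 56.6 w 14.8 g 10.0 F [-0.2  0.5 -0.3]
shift units [7.69 7.78 0.07] turn units 6.42
```

```bash
python3 -m crank '[[[0.77,0.78,0],0],[[0.77,0.78,0],0],[[0.77,0.78,0],0],[[0.77,0.78,0],0],[[0.77,0.78,0],0],[[0.77,0.78,0],0],[[0.77,0.78,0],0],[[0.77,0.78,0],0],[[0.77,0.78,0],0],[[0.77,0.78,0],0],[[0,0,0],1],[[0,0,0],1]]';python3 -m crank '[[[0,0,0],1],[[0,0,0],1],[[0,0,0],1],[[0,0,0.3],1],[[0,0,0.3],0.42],[[0,0,0],0],[[0,0,0],0]]'; python3 - <<'E'
from h import *
st(); go(701.3,-134.4,9,5.3); c=cam("wrist"); im=cv2.cvtColor(vision.camera("wrist"),cv2.COLOR_RGB2HSV)
for n,lo,hi in [("pink",(160,60,60),(179,255,255)),("green",(50,80,40),(85,255,255))]:
    k,l,s,ce=cv2.connectedComponentsWithStats(cv2.inRange(im,lo,hi)); print(n,[s[i].tolist() for i in range(1,k) if s[i,4]>80])
E
```

```text
time: 36.42
ee_pos: [0.7003, -0.1338, 0.0916]
eef_rot: [0.939, 0.345, -0.001, -0.0]
ft_force: [0.3, 0.6, -0.2]
width: 0.0145
grip_force: 10.0
time: 37.3
ee_pos: [0.7006, -0.134, 0.0753]
eef_rot: [0.999, 0.047, -0.0, 0.0]
ft_force: [0.2, -0.0, 0.6]
width: 0.0147
grip_force: 10.0
t 37.3 p [ 700.6 -134.    75.3] yaw toolx 5.4 w 14.7 g 10.0 F [ 0.2 -0.   0.6]
shift units [0.02 0.01 2.21] turn units 0.01
pink [[215, 192, 31, 100, 2095]]
green [[300, 225, 15, 102, 1041], [317, 225, 15, 102, 1021], [301, 365, 14, 20, 246], [317, 365, 13, 20, 245]]
```

```bash
python3 -m crank '[[[0.02,0,0.9],0],[[0,0,0.8],0],[[0,0,0.4],0],[[0,0,0.13],0],[[0,0,0],0],[[0,0,0],0]]';python3 -m crank '[[[0,0,0.02],0],[[0,0,0],0],[[0,0,0],0]]'; python3 -m crank '[[[0,0,0],0],[[0,0,0],0],[[0,0,0],0],[[0,0,0],0],[[0,0,-0.5],0],[[0,0,-1],0],[[0,0,-1],0],[[0,0,-1],0],[[0,0,-1],0],[[-0.5,0,-0.5],0],[[-0.9,0,0],0],[[0,0,0],0]]' 0.3; python3 - <<'E'
from h import *
st(); c=cam("wrist"); raw=vision.camera("wrist"); im=cv2.cvtColor(raw,cv2.COLOR_RGB2HSV); cv2.imwrite("pics/w13.png",raw[:,:,::-1])
for n,lo,hi in [("pink",(160,60,60),(179,255,255)),("green",(50,80,40),(85,255,255))]:
    m=cv2.inRange(im,lo,hi); m[330:]=0; p=cv2.findNonZero(m); (u,v),wh,a=cv2.minAreaRect(p); b=cv2.boxPoints(((u,v),wh,a))
    print(n,px("wrist",u,v,.011,c),"box mm",[px("wrist",*q,.013,c).tolist() for q in b])
c=cam("scene"); im=cv2.cvtColor(vision.camera("scene"),cv2.COLOR_RGB2HSV)
for P in [(.590,.1215,.012),(.699,.1177,.066),(.588,-.09,.035),(.697,-.0845,.01),(.7013,-.1344,.01)]: print(P,u:=proj("scene",np.array(P)),im[int(u[1]),int(u[0])])
E
```

```text
time: 38.1
ee_pos: [0.702, -0.1341, 0.0098]
eef_rot: [0.999, 0.046, 0.001, 0.0]
ft_force: [0.5, -0.1, 0.3]
width: 0.0149
grip_force: 10.0
time: 38.48
ee_pos: [0.7014, -0.134, 0.0082]
eef_rot: [0.999, 0.046, 0.0, 0.0]
ft_force: [1.6, 0.3, -0.3]
width: 0.0146
grip_force: 10.0
time: 39.98
ee_pos: [0.6587, -0.1387, 0.1599]
eef_rot: [0.999, 0.045, 0.001, 0.0]
ft_force: [-0.4, 0.6, -1.3]
width: 0.0262
grip_force: 0.0
t 39.98 p [ 658.7 -138.7  159.9] yaw toolx 5.2 w 26.2 g 0.0 F [-0.4  0.6 -1.3]
pink [696.1 -85.2] box mm [[729.8, -75.2], [731.8, -89.0], [660.7, -96.5], [658.5, -81.8]]
green [639.6 -33.5] box mm [[597.9, 109.1], [738.1, -134.5], [680.4, -170.5], [524.6, 84.4]]
(0.59, 0.1215, 0.012) [305.6 188.4] [ 15  34 222]
(0.699, 0.1177, 0.066) [357.3 146.1] [ 14 131 208]
(0.588, -0.09, 0.035) [376.7 256.9] [  4 160 196]
(0.697, -0.0845, 0.01) [424.1 237.3] [175 113 223]
(0.7013, -0.1344, 0.01) [446.  255.6] [ 62 122 146]
```

```bash
python3 - <<'E'
from h import *
c=cam("wrist"); im=cv2.cvtColor(cv2.imread("pics/w13.png"),cv2.COLOR_BGR2HSV)
m=cv2.inRange(im,(50,80,40),(85,255,255)); m[330:]=0; k,l,s,ce=cv2.connectedComponentsWithStats(m)
for i in range(1,k):
    if s[i,4]>60: x,y,w,h=s[i,:4]; print(s[i].tolist(),px("wrist",x,y,.012,c),px("wrist",x+w,y+h,.012,c))
E
```

```text
[306, 120, 8, 60, 321] [ 734.2 -124.2] [ 691.1 -134. ]
[316, 120, 7, 95, 548] [ 734.9 -131.5] [ 664.7 -143.5]
[307, 179, 7, 36, 230] [ 691.4 -128.6] [ 664.  -136.5]
```

```bash
python3 -c "
from bench import r
print(r.close_job())"
```

```text
the job is handed in; nothing more can be done
None
```

I put away all five supplies in the order asked and handed the job in at about 40 s of the 115 s. I viewed 15 pictures, one over the limit of 14, so the final check of the pegs was done numerically, without viewing another picture.

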